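Load the hump mould and offer up the profile arm

ROBOT

A 7-joint arm with a two-finger parallel gripper is mounted at the origin on the work surface. World frame = base frame: x ahead of the robot, y to its left, z up, the work surface at z = 0. Lengths are in m, angles in rad, forces in N, time in s.
With the tool pointing down it reaches from about 0.4 to 0.875 m from the base axis. Payload 19.3 kg.
Tool frame: the origin (TCP) lies midway between the tips of the shut fingers; the grasp point (between the pads) lies 19 mm behind it (bot.pinch_z is the distance from the TCP to the grasp point, in m); z points along the fingers, y is the line along which they close (so a half turn about z gives the same grasp; the last joint's range is limited). The gripper opens to 85 mm and grips with 20 to 120 N. Pads are 22 mm wide; open, the fingers measure 114 mm over their backs; the gripper's body (76 mm by 85 mm) begins 54 mm behind the grasp point. The pads swing forward as they close: fully open they stand 13 mm farther back than shut.
Start: joints at [1.045, 0.521, -0.036, 1.599, 0.021, 1.021, -0.113], TCP at [0.275, -0.561, 0.231] pointing down, gripper open.
Joint ranges: [-2.91, 2.91], [-0.3, 2.13], [-1.5, 1.42], [0.17, 2.43], [-1.26, 4.41], [0.16, 1.93], [-2.52, 2.52]. Speed limits (rad/s): [1.89, 1.89, 2.39, 2.39, 3.01, 3.01, 3.01].

INTERFACE

Orientations are given as [roll, pitch, yaw] about the fixed x, y, z axes, in that order (R = Rz(yaw) Ry(pitch) Rx(roll)).
In Python, from workcell import observe, viewer, bot gives the robot as it stands. The module is installed in compiled form; this text tells all that it offers.
- The arm moves only by the tool play_rows, never from a script. Its argument "motion" is a list of rows, each a list of 7 numbers: the shift along the tool's x, y, z in cm, then the turn, a rotation vector about the tool's x, y, z in rad, then the opening, from -1 (shut) to 1 (fully open), so that 0 is half open. A call has exactly 5 rows; each row is the pose to reach, as a shift and turn from the pose commanded when the call began, along the tool's axes at that moment; what a row does not reach only later rows make up. A row lasts 1/10 s, in which the tool goes at most 50 mm and 8.59 degrees, less where a joint would pass 70% of its speed; a pose out of reach is approached as far as the arm can. A call with a gripper value outside its range is refused whole. The fingers move at their own pace and stop on an object; "squeeze" is the grip in N (left out, the last holds). Time passes only in rows, so rows that repeat a pose let the fingers close, or fill a call up. It gives the time, the measured TCP pose, the force, the opening and the grip force at its end, in the units of the state.
- observe(): the state, without advancing time (a new reading comes with each control period).
- viewer.grab_frame(name): name is "side" or "top" or "wrist"; returns (picture, depth): 384x512x3 uint8, red, green, blue; 384x512 float32, m along the optical axis (not along the pixel's ray), 0 where there is no reading.
- viewer.camera_info(name): a dict with "fx", "fy", "cx", "cy" (pixels), "R" (3x3) and "t" (3): a world point X has camera coordinates R X + t. Camera axes: x right, y down, z forward; pixel columns grow to the right and rows downward; lengths in m; the calibration is good to about 2 mm. The wrist camera is an equidistant fisheye: a pixel r from the principal point sees the ray r / f radians off the axis. A picture is of the moment at which its call begins: read the wrist's pose just before it. camera_info takes no time and is no camera call; for the wrist camera it gives the pose at the moment of the call.
- bot.job_done(): hands the job in; it is judged then, once.
The state is a dict: "clock": time; "qpos": joint angles; "qd": joint speeds; "joint_efforts": joint torques, N m; "position": TCP position; "tool_rot": TCP orientation; "force": force on the tool from outside, world axes, zero at the start; "moment": the same for the moment, N m; "grip_width": finger opening in m; "finger_force": force on a finger pad.
Only numpy, scipy, OpenCV 4.12 (cv2) and the standard library are available. Lean on these libraries where they do the work, as an engineer would, in place of code of your own. Each camera call takes 0.05 s, during which the arm holds its last target. There are 200 camera calls.

TASK

Slide the plaster hump mould, without lifting it, into the mouth of the wooden U-shaped fixture until it is fully home against the back batten. Then, leaving everything else on the bench alone, pick up the metal profile arm at its balance point and hold it level and in line with the fixture's side battens, its template blade centred about 40 mm above the mould's hump, blade end towards the back batten, weight end on the mouth side, never knocking the mould. Finish while still holding it there.

Things in the scene. Friction and masses are not known exactly. Their poses are not given: they have to be found in the camera images.
- home (a point): Fixture: three fixed pale wooden battens, 22 mm wide, 14 mm high, in a U. Point: on the bench, at the centre of the mould's place when fully home. +y points out of the open mouth, z up; the mould enters along -y. Back batten's inner face at y = -85 mm; side battens' inner faces at x = +-72 mm (7 mm clearance each side) up to y = +50 mm, then flaring outwards to y = +95 mm.
- mould_hump (a point): Plaster hump mould, loose, 0.5 to 0.75 kg: slab 130 (x) x 170 (y) x 22 mm with a straight-sided hump 56 (x) x 95 (y) mm in its middle, 36 mm higher than the slab. Point: centre of the hump's top, 58 mm above the bench. Grip the hump across x. y runs along the slab's long side, at the start within 0.6 rad of the fixture's y; a half turn does not matter.
- bar_mid (a point): Profile arm, loose, 0.79 kg: aluminium bar 300 (x) x 14 (y) x 22 mm. Point: centre of the bar, 19 mm above the arm's feet, which stand on the bench. +x to the template blade; at x = -165 mm a steel cross barrel, 30 mm thick, 70 mm long across. Balance point: on the bar, 0.48 of the way from this point to the weight's centre (arm without weight 0.41 kg, balanced at this point; weight 0.38 kg).
- weight_mid (a point): Middle (on the bar's centre line) of the dark steel weight clamped on the profile arm's bar between its middle and the barrel: a saddle block 34 mm along the bar, 38 mm across, top 43 mm above the arm's feet, plus a flat brass screw 6 mm high. It sits 75 to 130 mm from the bar's middle; the clamp does not slip in handling.
- blade (a point): Template blade at the profile arm's +x end: steel plate 6 mm thick across the bar, 90 mm wide, 36 mm tall, with a notch 62 mm wide, 20 mm deep between its two feet. Point: middle of the blade at the level of its feet (lowest level of the arm), 153 mm from the bar's middle and 19 mm below its centre line. x along the bar outwards, z up.
- mug_a: blue glazed mug, 76 mm across, 85 mm tall, origin at its underside centre; leave alone
- mug_b: white glazed mug, 76 mm across, 85 mm tall, origin at its underside centre; leave alone
- tool_crock: terracotta crock 84 mm across and 120 mm tall with wooden tools standing to about 195 mm, origin at its underside centre; leave alone
- cutter: steel ring cutter 68 mm across, 30 mm tall, origin at its underside centre; leave alone
- wood_block: wooden block 90 x 40 x 30 mm, origin at its underside centre; leave alone
- kiln_post: pale kiln post, cylinder 40 mm across, 60 mm tall, origin at its underside centre; leave alone
There are look-alikes about, which are no part of the job. Leave any turquoise look-alike of the part that bears mould_hump alone.

How it is judged:
On the way, in this order (a step that is already met when the one before it is completed fails the run):
1. the mould is home against the back batten, between the side battens (y of mould_hump in the frame of home below 0.006 m and x of mould_hump in the frame of home between -0.012 and 0.012 m and angle between the y axis of mould_hump and the y axis of home, either way round below 0.1 rad), for 0.2 s.
2. the profile arm is off the bench in the fingers (height (world z) of bar_mid above 0.06 m and height (world z) of blade above 0.02 m and contact force between the fingers and profile_arm above 1 N), for 0.2 s.
At the end, for the whole second after the job is handed in: Mould home: within 6 mm of the back batten, square within 0.1 rad. Arm still, held by the fingers alone within 15 mm of its balance point, level within 0.1 rad, in line within 0.2 rad, blade end to the back batten, blade within 25 mm of the hump centre from above, feet 15 to 70 mm above it (all of step 1 and contact force between the fingers and profile_arm above 1 N and contact force between profile_arm and mould below 0.1 N and angle between bar_mid's own z axis and vertical below 0.1 rad and angle between the x axis of bar_mid and the y axis of home, either way round below 0.2 rad and horizontal distance between blade and mould_hump below 0.025 m and z of blade in the frame of mould_hump between 0.015 and 0.07 m and y of bar_mid in the frame of home above 0.08 m and linear speed of profile_arm below 0.02 m/s and ((x of weight_mid in the frame of bar_mid between -0.094 and -0.07 m and x of the grasp point in the frame of bar_mid between -0.06 and -0.021 m) or (x of weight_mid in the frame of bar_mid between -0.112 and -0.094 m and x of the grasp point in the frame of bar_mid between -0.069 and -0.03 m) or (x of weight_mid in the frame of bar_mid between -0.135 and -0.112 m and x of the grasp point in the frame of bar_mid between -0.077 and -0.039 m))); the arm keeps its last pose, push and grip.
It fails at once if the mould is lifted or tipped instead of slid (height (world z) of mould_hump above 0.07 m or angle between mould_hump's own z axis and vertical above 0.15 rad).
It fails at once if the profile arm knocks the mould (contact force between profile_arm and mould above 1 N).
It fails at once if a bystander is disturbed (distance of any of mug_a, mug_b, tool_crock, cutter, wood_block, kiln_post from where it was at the start of the episode above 0.03 m).
It also fails if it takes over 72 s, if anything falls off the work surface, if the arm or the gripper's body presses on something with over 40 N, if the wrist force passes 120 N, or if a joint passes its speed limit or range.

## Working session

There is one attempt and no reset: what is moved stays moved. The work goes in short steps, Python scripts to look and compute and a tool call to move; the robot and the scene stay as the last step left them, time stands still between calls to the robot, and variables do not carry over. Pictures are saved under pics/ and viewed, at most 10 in all, crops included, and the job is handed in when it is done.

Besides the shell and the picture viewer there is one more tool, called after "Request:" by a JSON object that holds its "name" and its "arguments", one argument or row to a line. play_rows: Moves the arm, as the interface text tells. Its arguments: {"type":"object","properties":{"motion":{"type":"array"},"squeeze":{"type":"number"}},"required":["motion"]}

```bash
mkdir -p pics
python3 - <<'E'
from workcell import observe, viewer, bot
import cv2,numpy as np
for n in("top","side"):
    p,d=viewer.grab_frame(n); np.savez(f"{n}0.npz",p=p,d=d)
    cv2.imwrite(f"pics/{n}0.png",cv2.cvtColor(p,cv2.COLOR_RGB2BGR))
    i=viewer.camera_info(n); print(n,i)
s=observe(); print(s["clock"],s["position"],s["tool_rot"],s["grip_width"],bot.pinch_z)
E
```

```text
top {'fx': 370.7207257283522, 'fy': 370.7207257283522, 'cx': 250.72110231519525, 'cy': 187.37203394572037, 'R': array([[-0.0280033 , -0.99960458,  0.00254907],
       [-0.97738417,  0.0268459 , -0.20976056],
       [ 0.20960918, -0.00836541, -0.97774946]]), 't': array([0.0184751 , 0.48966603, 1.14572936])}
side {'fx': 488.3071771482965, 'fy': 488.3071771482965, 'cx': 257.9920135257352, 'cy': 180.28873534102132, 'R': array([[-9.99793654e-01, -1.28618404e-02, -1.57233218e-02],
       [-3.16102231e-04,  7.83779139e-01, -6.21039581e-01],
       [ 2.03113236e-02, -6.20906461e-01, -7.83621475e-01]]), 't': array([0.47915596, 0.04051968, 1.56968495])}
0.1 [ 0.27495819 -0.56095179  0.23081048] [-3.14062232e+00  8.00227575e-05  4.55825693e-01] 0.08529680489078141 0.0187
```

View pics/top0.png

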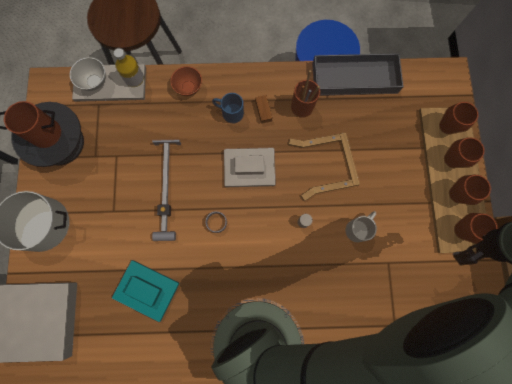

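View pics/side0.png

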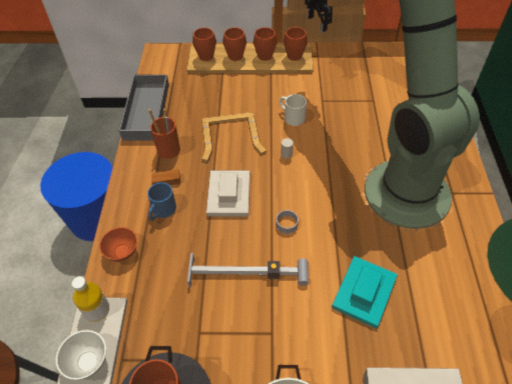

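White mould at top(249,167), its turquoise look-alike at (146,291), the fixture at (330,165) with its mouth to the left (+Y). The profile arm has its blade at (166,142), weight at (163,210) and barrel at (163,236). The white mould fits "plaster"; the turquoise one is to be left alone.

```bash
cat > h.py <<'E'
from workcell import observe, viewer, bot
import cv2,numpy as np
from scipy.spatial.transform import Rotation as Ro
def ray(i,px,z,fish=False):
    px=np.atleast_2d(np.asarray(px,float)); u=(px-[i["cx"],i["cy"]])/[i["fx"],i["fy"]]
    if fish:
        r=np.linalg.norm(u,axis=1,keepdims=True)+1e-9; d=np.c_[u/r*np.sin(r),np.cos(r)]
    else: d=np.c_[u,np.ones(len(u))]
    d=d@i["R"]; o=-i["R"].T@i["t"]
    return o+d*((z-o[2])/d[:,2:])
def cloud(i,d,fish=False):
    v,u=np.mgrid[:d.shape[0],:d.shape[1]]; q=np.stack([(u-i["cx"])/i["fx"],(v-i["cy"])/i["fy"]],-1)
    if fish:
        r=np.linalg.norm(q,axis=-1,keepdims=True)+1e-9; q=q/r*np.tan(r)
    P=np.concatenate([q,np.ones(q.shape[:2]+(1,))],-1)*d[...,None]
    return (P-i["t"])@i["R"]
E
python3 - <<'E'
from h import *
for n in("top","side"):
    f=np.load(n+"0.npz");p,d=f["p"],f["d"];i=viewer.camera_info(n);W=cloud(i,d);Z=W[...,2]
    hsv=cv2.cvtColor(p,cv2.COLOR_RGB2HSV)
    X,Y=W[...,0],W[...,1]
    print(n,"table z",np.median(Z[(X>.4)&(X<.8)&(abs(Y)<.3)]))
    def rect(m,name):
        m=m&(d>0); q=np.c_[X[m],Y[m]].astype(np.float32)
        if len(q)<5: print(name,len(q));return
        print(name,len(q),cv2.minAreaRect(q),"z",np.median(Z[m]))
    reg=(X>.3)&(X<.8)&(Y>-.1)&(Y<.15)
    S=hsv[...,1];V=hsv[...,2]
    wh=(S<70)&(V>120)
    fc=p[187,380] 
    rect(reg&wh&(Z>.015)&(Z<.035)&(Y>-.05),"slab"); rect(reg&wh&(Z>.045)&(Z<.065)&(Y>-.05),"hump")
    arm=(X>.3)&(X<.75)&(Y>.15)&(Y<.33)&(Z>.012)&(S<110)
    rect(arm,"arm"); rect(arm&(Z>.036),"weight")
    bat=(X>.4)&(X<.75)&(Y<-.08)&(Y>-.4)&(Z>.008)&(Z<.022)
    print("bat",bat.sum()); 
    m=(bat*255).astype(np.uint8)
    cs,_=cv2.findContours(m,0,2)
    for c in sorted(cs,key=cv2.contourArea)[-3:]: print(cv2.contourArea(c),cv2.boundingRect(c))
    hm=np.clip(Z*4000,0,255).astype(np.uint8)
    o=np.vstack([p[100:260,130:400] if n=="top" else p[90:310,150:330],]);
    k=np.s_[100:260,130:400] if n=="top" else np.s_[90:310,150:330]
    cv2.imwrite(f"pics/{n}1.png",cv2.resize(np.hstack([p[k][...,::-1],cv2.cvtColor(hm[k],8)]),None,fx=1.45 if n=="top" else 2.2,fy=1.45 if n=="top" else 2.2))
E
```

```text
top table z -0.002174925819178368
slab 872 ((0.5694729089736938, 0.020989559590816498), (0.1284673511981964, 0.14231126010417938), 0.42926350235939026) z 0.01910853979408687
hump 461 ((0.569429874420166, 0.008270233869552612), (0.09192369133234024, 0.05301337316632271), 88.40032196044922) z 0.0549113353773563
arm 833 ((0.4998161792755127, 0.23973281681537628), (0.33798813819885254, 0.1763288825750351), 0.6931672096252441) z 0.026471837929122544
weight 102 ((0.5380722284317017, 0.277255117893219), (0.05430253967642784, 0.25274303555488586), 87.32573699951172) z 0.03960925970593599
bat 930
0.0 (304, 115, 2, 2)
0.0 (300, 115, 3, 2)
823.5 (289, 133, 70, 68)
side table z 0.002778326443737926
slab 1103 ((0.4972018003463745, 0.040625207126140594), (0.1667364239692688, 0.3102545440196991), 76.72393035888672) z 0.02375688374731761
hump 456 ((0.575260579586029, 0.011398658156394958), (0.05653233453631401, 0.09640684723854065), 0.10901932418346405) z 0.05900021410814979
arm 1249 ((0.5039072632789612, 0.24037273228168488), (0.33537328243255615, 0.17764315009117126), 0.2576989531517029) z 0.029745971745362493
weight 185 ((0.5119213461875916, 0.23943360149860382), (0.32357361912727356, 0.16967488825321198), 1.9400558471679688) z 0.04221022973917958
bat 883
0.0 (231, 106, 1, 1)
0.0 (193, 106, 1, 1)
636.5 (201, 113, 65, 49)
```

View pics/top1.png

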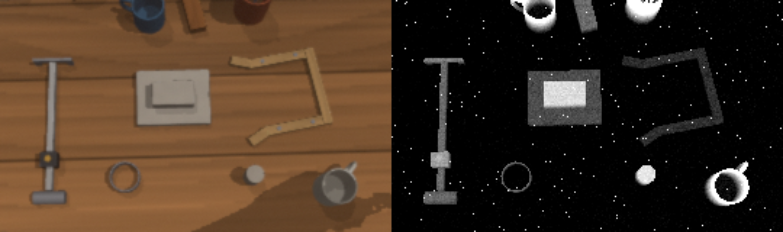

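The height map shows the U with its mouth to the left, the mould and the arm with the weight clearly; the depth is good.

Run:
```python
from h import *
for n in("top","side"):
    f=np.load(n+"0.npz");p,d=f["p"],f["d"];i=viewer.camera_info(n);W=cloud(i,cv2.medianBlur(d,3));X,Y,Z=[W[...,k] for k in range(3)]
    z0=np.median(Z[(X>.4)&(X<.8)&(abs(Y)<.3)]); Z=Z-z0
    def comp(m):
        _,l,s,c=cv2.connectedComponentsWithStats(m.astype(np.uint8)); k=1+np.argmax(s[1:,4]); return l==k
    def rect(m,name):
        print(n,name,m.sum(),np.round(np.r_[cv2.minAreaRect(np.c_[X[m],Y[m]].astype(np.float32))[0]],4),cv2.minAreaRect(np.c_[X[m],Y[m]].astype(np.float32))[1:], "mean",X[m].mean(),Y[m].mean(),Z[m].mean())
    mo=comp((Z>.015)&(X>.45)&(X<.68)&(Y>-.1)&(Y<.13)); rect(mo,"mould"); rect(mo&(Z>.05),"hump")
    a=comp((Z>.011)&(X>.3)&(X<.75)&(Y>.14)&(Y<.36)); rect(a,"arm"); rect(a&(Z>.038)&(X<.55)&(X>.41),"weight"); rect(a&(X>.6),"blade"); rect(a&(X<.4),"barrel")
    q=np.c_[X[a],Y[a]]; b=(q[:,0]>.5)&(q[:,0]<.6)&(abs(q[:,1]-np.median(q[:,1]))<.015); print("bar line",np.polyfit(q[b,0],q[b,1],1))
    fx=comp((Z>.007)&(Z<.022)&(X>.4)&(X<.75)&(Y<-.08)&(Y>-.4)); q=np.c_[X[fx],Y[fx]]
    h=cv2.convexHull(q.astype(np.float32)); print("fix hull",np.round(cv2.approxPolyDP(h,.008,True)[:,0],4).tolist())
    np.save(f"fix_{n}.npy",q)
```

```text
top mould 1898 [0.5692 0.0083] ((0.16921454668045044, 0.13078415393829346), 89.36842346191406) mean 0.564904738526859 0.00914317466209723 0.0309449777370028
top hump 481 [0.5684 0.0084] ((0.0921119675040245, 0.05455409362912178), 88.39491271972656) mean 0.5681613487674719 0.00884201204687542 0.057144560149828834
top arm 884 [0.4991 0.292 ] ((0.09242414683103561, 0.33600157499313354), 89.22280883789062) mean 0.4763899615703678 0.28937308958651614 0.029001709401600226
top weight 119 [0.429  0.2914] ((0.03298885002732277, 0.03603295981884003), 0.2818925380706787) mean 0.4279352544862009 0.29047227665902486 0.04251961884827569
top blade 190 [0.634  0.2901] ((0.09242414683103561, 0.06620252877473831), 89.22280883789062) mean 0.6464786490575222 0.28950367197141924 0.027951873017323964
top barrel 280 [0.3655 0.2916] ((0.07177552580833435, 0.06794517487287521), 88.54166412353516) mean 0.3535992271810615 0.2905400127274335 0.026189765652034243
bar line [0.00700257 0.2845748 ]
fix hull [[0.682200014591217, -0.3231000006198883], [0.666100025177002, -0.1356000006198883], [0.4652999937534332, -0.
[... 583 characters left out ...]
side weight 149 [0.4342 0.2909] ((0.03092816472053528, 0.03916357085108757), 0.08591081202030182) mean 0.4343074578242118 0.2921517066712048 0.04230639947280486
side blade 277 [0.6361 0.2894] ((0.08897100389003754, 0.0719173476099968), 89.59928131103516) mean 0.6453107090033392 0.29184199759226065 0.026748136421064977
side barrel 357 [0.3679 0.2906] ((0.07343640923500061, 0.06254245340824127), 87.20149993896484) mean 0.36003072982815215 0.29494358160872275 0.025000810705597218
bar line [-0.0044149   0.29537609]
fix hull [[0.683899998664856, -0.3319999873638153], [0.6705999970436096, -0.13030000030994415], [0.46059998869895935, -0.16830000281333923], [0.5091999769210815, -0.3538999855518341]]
```

Run:
```python
from h import *
for n in("top","side"):
    q=np.load(f"fix_{n}.npy").astype(np.float32); a=.15; c=np.array([.578,-.24])
    for k in range(8):
        R=np.array([[np.cos(a),-np.sin(a)],[np.sin(a),np.cos(a)]]); l=(q-c)@R
        S={}
        S["back"]=l[(abs(l[:,1]+.096)<.02)&(abs(l[:,0])<.06)]
        S["L"]=l[(abs(l[:,0]+.083)<.025)&(l[:,1]>-.075)&(l[:,1]<.045)]
        S["R"]=l[(abs(l[:,0]-.083)<.025)&(l[:,1]>-.075)&(l[:,1]<.045)]
        pb=np.polyfit(S["back"][:,0],S["back"][:,1],1); pl=np.polyfit(S["L"][:,1],S["L"][:,0],1); pr=np.polyfit(S["R"][:,1],S["R"][:,0],1)
        da=(pb[0]-pl[0]-pr[0])/3
        c=c+R@np.array([(pl[1]+pr[1])/2,pb[1]+.096]); a+=da
    print(n,[len(S[x]) for x in S],"home",c,"yaw",a,"slopes",pb[0],pl[0],pr[0],"gap",pr[1]-pl[1])
```

```text
top [231, 239, 219] home [ 0.57376212 -0.23759191] yaw 0.1696490902466309 slopes 0.0004644135702516272 -8.238156815065505e-05 0.0005467951765431435 gap 0.16559817917910905
side [171, 157, 154] home [ 0.58040904 -0.23636108] yaw 0.16458246546853822 slopes -0.01272229997895163 -0.003288612879683743 -0.009433561906144868 gap 0.16536082224850468
```

Add to h.py:
```python
def goto(x,y,z,yaw):
    "tool-axis shift (cm) and z turn (rad) from here to a world pose, tool down"
    s=observe(); R=Ro.from_euler("xyz",s["tool_rot"]).as_matrix()
    dyaw=yaw-s["tool_rot"][2]; dyaw=(dyaw+np.pi)%(2*np.pi)-np.pi
    rv=Ro.from_matrix(R.T@Ro.from_euler("xyz",[np.pi,0,yaw]).as_matrix()).as_rotvec()
    print("t",round(s["clock"],2),"pos",np.round(s["position"],4),"rpy",np.round(s["tool_rot"],3),"-> shift cm",np.round(R.T@(np.array([x,y,z])-s["position"])*100,2),"turn",np.round(rv,3),"w",round(s["grip_width"],4),"F",np.round(s["force"],1),"ff",s["finger_force"],"q",np.round(s["qpos"],2))
```

```text
(no output)
```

Request:
{"name": "play_rows", "arguments": {
  "motion": [
    [4, -2.94, 0.2, 0, 0, 0, 1],
    [8, -5.88, 0.4, 0, 0, 0, 1],
    [12, -8.82, 0.6, 0, 0, 0, 1],
    [16, -11.76, 0.8, 0, 0, 0, 1],
    [20, -14.7, 1, 0, 0, 0, 1]
  ]
}}

```text
clock: 0.6
position: [0.3904, -0.3393, 0.2211]
tool_rot: [-3.141, 0.0, 0.456]
force: [1.8, -0.8, -0.5]
grip_width: 0.0855
finger_force: 0.0
```

Request:
{"name": "play_rows", "arguments": {
  "motion": [
    [4, -2.94, 0.2, 0, 0, 0, 1],
    [8, -5.88, 0.4, 0, 0, 0, 1],
    [12, -8.82, 0.6, 0, 0, 0, 1],
    [16, -11.76, 0.8, 0, 0, 0, 1],
    [20, -14.7, 1, 0, 0, 0, 1]
  ]
}}

```text
clock: 1.1
position: [0.5054, -0.1193, 0.2112]
tool_rot: [3.142, 0.0, 0.456]
force: [0.9, -1.0, 0.7]
grip_width: 0.0853
finger_force: 0.0
```

Request:
{"name": "play_rows", "arguments": {
  "motion": [
    [2.4, -1.7, 0.2, 0, 0, -0.14, 1],
    [4.8, -3.4, 0.4, 0, 0, -0.28, 1],
    [7.2, -5.2, 0.6, 0, 0, -0.42, 1],
    [9.6, -6.9, 0.8, 0, 0, -0.56, 1],
    [11.8, -8.7, 1, 0, 0, -0.7, 1]
  ]
}}

```text
clock: 1.6
position: [0.5729, 0.01, 0.201]
tool_rot: [-3.141, 0.0, 1.161]
force: [1.0, -1.3, -0.7]
grip_width: 0.0854
finger_force: 0.0
```

Run:
```python
from h import *
goto(.572,.009,.15,1.56)
```

```text
t 1.6 pos [0.5729 0.01   0.201 ] rpy [-3.141  0.     1.161] -> shift cm [-0.13 -0.04  5.1 ] turn [-0.     0.    -0.399] w 0.0854 F [ 1.  -1.3 -0.7] ff 0.0 q [ 0.14  0.49 -0.36  1.76  0.21  0.93 -0.72]
```

Request:
{"name": "play_rows", "arguments": {
  "motion": [
    [0, 0, 1, 0, 0, -0.1, 1],
    [0, 0, 2.5, 0, 0, -0.2, 1],
    [0, 0, 4, 0, 0, -0.3, 1],
    [0, 0, 5, 0, 0, -0.4, 1],
    [0, 0, 5, 0, 0, -0.4, 1]
  ]
}}

```text
clock: 2.1
position: [0.5717, 0.0087, 0.1498]
tool_rot: [-3.139, -0.0, 1.558]
force: [-0.1, 0.2, -0.8]
grip_width: 0.0851
finger_force: 0.0
```

Run:
```python
from h import *
i=viewer.camera_info("wrist"); goto(.572,.009,.03,1.56)
p,d=viewer.grab_frame("wrist"); np.savez("w1.npz",p=p,d=d,**i)
cv2.imwrite("pics/w1.png",p[...,::-1]); print({k:np.round(v,3) for k,v in i.items()})
W=cloud(i,cv2.medianBlur(d,3),True);X,Y,Z=[W[...,k] for k in range(3)]
hsv=cv2.cvtColor(p,cv2.COLOR_RGB2HSV)
m=(d>0)&(Z>.05)&(Z<.066)&(abs(X-.57)<.08)&(abs(Y)<.08)&(hsv[...,1]<80)
print(m.sum(),np.median(Z[(d>0)&(X>.45)&(X<.7)&(Z<.01)]))
if m.sum(): print(cv2.minAreaRect(np.c_[X[m],Y[m]].astype(np.float32)),np.median(Z[m]))
```

```text
t 2.1 pos [0.5717 0.0087 0.1498] rpy [-3.139 -0.     1.558] -> shift cm [ 0.03  0.07 11.98] turn [-0.003 -0.    -0.002] w 0.0851 F [-0.1  0.2 -0.8] ff 0.0 q [ 0.19  0.57 -0.44  1.8   0.31  0.84 -0.41]
{'fx': np.float64(297.319), 'fy': np.float64(297.319), 'cx': np.float64(249.356), 'cy': np.float64(194.335), 'R': array([[ 1.   , -0.014, -0.003],
       [-0.013, -0.962,  0.274],
       [-0.006, -0.273, -0.962]]), 't': array([-0.572,  0.004,  0.307])}
7266 0.00017705117708068655
((0.5736783742904663, 0.010851800441741943), (0.09402184933423996, 0.056385137140750885), 89.94784545898438) 0.058117445888721836
```

View pics/w1.png

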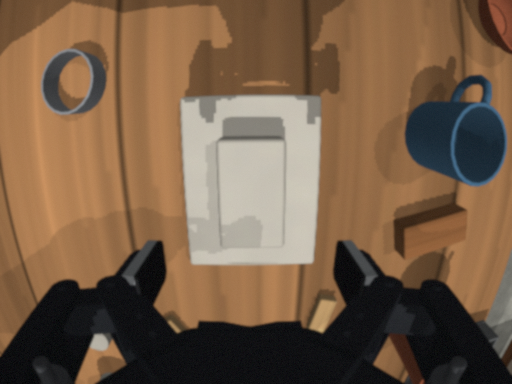

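The wrist view shows the white mould centred between the fingers with the hump at (251,192), square to them. Going down.

Request:
{"name": "play_rows", "arguments": {
  "motion": [
    [0.1, 0.2, 3.5, 0, 0, 0, 1],
    [0.2, 0.2, 6.5, 0, 0, 0, 1],
    [0.2, 0.2, 9, 0, 0, 0, 1],
    [0.2, 0.2, 11, 0, 0, 0, 1],
    [0.2, 0.2, 11.9, 0, 0, 0, 1]
  ],
  "squeeze": 40
}}

```text
clock: 2.65
position: [0.5742, 0.0109, 0.0313]
tool_rot: [-3.14, 0.0, 1.553]
force: [-0.1, -0.6, 0.6]
grip_width: 0.0857
finger_force: 0.0
```

Request:
{"name": "play_rows", "arguments": {
  "motion": [
    [0, 0, 0, 0, 0, 0, 0.4],
    [0, 0, 0, 0, 0, 0, 0.2],
    [0, 0, 0, 0, 0, 0, 0],
    [0, 0, 0, 0, 0, 0, -0.2],
    [0, 0, 0, 0, 0, 0, -0.4]
  ]
}}

```text
clock: 3.15
position: [0.5751, 0.0109, 0.0335]
tool_rot: [3.14, -0.0, 1.555]
force: [-2.5, 0.9, 8.6]
grip_width: 0.055
finger_force: 44.4
```

Run:
```python
from h import *
c,s=np.cos(.167),np.sin(.167)
for y in(.10,.05,.0): print(y,.5787-s*y,-.235+c*y); goto(.5787-s*y,-.235+c*y,.03,1.571+.167)
```

```text
0.1 0.5620775162118603 -0.13639121219326833
t 3.15 pos [0.5751 0.0109 0.0335] rpy [ 3.14  -0.     1.555] -> shift cm [-14.75  -1.08   0.35] turn [ 0.001  0.    -0.183] w 0.055 F [-2.5  0.9  8.6] ff 44.41287159919739 q [ 0.13  0.74 -0.36  1.85  0.42  0.62 -0.5 ]
0.05 0.5703887581059301 -0.18569560609663416
t 3.15 pos [0.5751 0.0109 0.0335] rpy [ 3.14  -0.     1.555] -> shift cm [-19.67  -0.17   0.35] turn [ 0.001  0.    -0.183] w 0.055 F [-2.5  0.9  8.6] ff 44.41287159919739 q [ 0.13  0.74 -0.36  1.85  0.42  0.62 -0.5 ]
0.0 0.5787 -0.235
t 3.15 pos [0.5751 0.0109 0.0335] rpy [ 3.14  -0.     1.555] -> shift cm [-24.58   0.74   0.35] turn [ 0.001  0.    -0.183] w 0.055 F [-2.5  0.9  8.6] ff 44.41287159919739 q [ 0.13  0.74 -0.36  1.85  0.42  0.62 -0.5 ]
```

Request:
{"name": "play_rows", "arguments": {
  "motion": [
    [-0.6, -0.2, -0.2, 0, 0, -0.02, -0.5],
    [-2.2, -0.7, -0.2, 0, 0, -0.06, -0.5],
    [-4.2, -1.3, -0.2, 0, 0, -0.11, -0.5],
    [-6.4, -1.9, -0.2, 0, 0, -0.16, -0.5],
    [-7.8, -2.3, -0.2, 0, 0, -0.183, -0.5]
  ]
}}

```text
clock: 3.65
position: [0.5495, -0.0693, 0.0345]
tool_rot: [-3.141, 0.001, 1.74]
force: [-0.3, 0.0, -5.5]
grip_width: 0.0553
finger_force: 43.4
```

Run:
```python
from h import *
c,s=np.cos(.167),np.sin(.167)
i=viewer.camera_info("top");p,d=viewer.grab_frame("top")
cv2.imwrite("pics/top2.png",cv2.resize(p[100:260,180:400][...,::-1],None,fx=3,fy=3))
for y in(.03,-.004): goto(.5787-s*y,-.235+c*y,.03,1.571+.167)
W=cloud(i,cv2.medianBlur(d,3));X,Y,Z=[W[...,k] for k in range(3)]
S=cv2.cvtColor(p,cv2.COLOR_RGB2HSV)[...,1]
m=(Z>.012)&(Z<.03)&(X>.45)&(X<.68)&(Y>-.2)&(Y<.08)&(S<80)
print(m.sum(),cv2.minAreaRect(np.c_[X[m],Y[m]].astype(np.float32)))
```

```text
t 3.7 pos [ 0.5488 -0.0716  0.0344] rpy [-3.140e+00  2.000e-03  1.738e+00] -> shift cm [-13.61   0.22   0.46] turn [-0.002  0.002  0.   ] w 0.0552 F [-1.4 -4.2 -6. ] ff 43.532280921936035 q [ 0.31  0.72 -0.41  1.9   0.48  0.61 -0.23]
t 3.7 pos [ 0.5488 -0.0716  0.0344] rpy [-3.140e+00  2.000e-03  1.738e+00] -> shift cm [-17.01   0.22   0.47] turn [-0.002  0.002  0.   ] w 0.0552 F [-1.4 -4.2 -6. ] ff 43.532280921936035 q [ 0.31  0.72 -0.41  1.9   0.48  0.61 -0.23]
770 ((0.5437792539596558, -0.058333322405815125), (0.13028663396835327, 0.14351002871990204), 9.569778442382812)
```

View pics/top2.png

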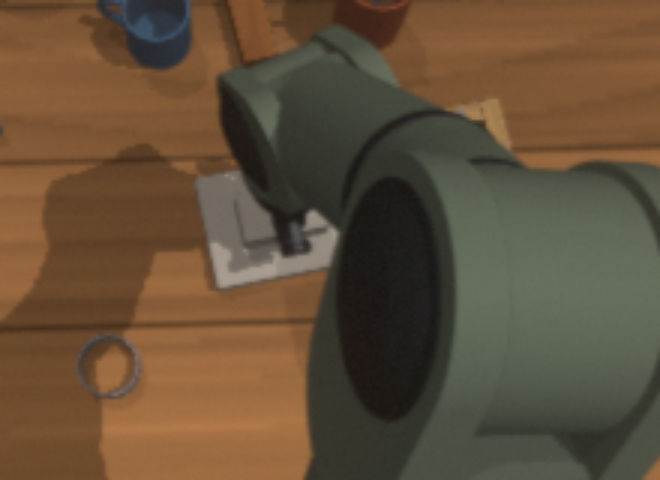

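Request:
{"name": "play_rows", "arguments": {
  "motion": [
    [-1.5, 0.1, 0.15, 0, 0, 0, -0.5],
    [-4.5, 0.2, 0.15, 0, 0, 0, -0.5],
    [-7.5, 0.2, 0.15, 0, 0, 0, -0.5],
    [-10.5, 0.2, 0.15, 0, 0, 0, -0.5],
    [-12.5, 0.2, 0.15, 0, 0, 0, -0.5]
  ]
}}

```text
clock: 4.2
position: [0.5741, -0.1919, 0.0336]
tool_rot: [3.14, 0.0, 1.738]
force: [-0.4, 4.8, 6.9]
grip_width: 0.0552
finger_force: 45.0
```

Run:
```python
from h import *
c,s=np.cos(.167),np.sin(.167)
y=-.002; goto(.5787-s*y,-.235+c*y,.03,1.571+.167)
```

```text
t 4.2 pos [ 0.5741 -0.1919  0.0336] rpy [3.14  0.    1.738] -> shift cm [-4.53 -0.26  0.36] turn [ 0.001  0.    -0.   ] w 0.0552 F [-0.4  4.8  6.9] ff 44.97949004173279 q [ 0.51  0.78 -0.43  1.77  0.47  0.69 -0.01]
```

Request:
{"name": "play_rows", "arguments": {
  "motion": [
    [-0.8, -0.1, 0, 0, 0, 0, -0.5],
    [-1.8, -0.2, 0, 0, 0, 0, -0.5],
    [-2.6, -0.2, 0, 0, 0, 0, -0.5],
    [-3.4, -0.2, 0, 0, 0, 0, -0.5],
    [-3.8, -0.2, 0, 0, 0, 0, -0.5]
  ]
}}

```text
clock: 4.7
position: [0.5785, -0.228, 0.0336]
tool_rot: [3.14, -0.0, 1.739]
force: [-0.9, 6.1, 6.3]
grip_width: 0.0555
finger_force: 45.0
```

Request:
{"name": "play_rows", "arguments": {
  "motion": [
    [-0.2, 0, 0, 0, 0, 0, -0.5],
    [-0.4, 0, 0, 0, 0, 0, -0.5],
    [-0.6, 0, 0, 0, 0, 0, -0.5],
    [-0.7, 0, 0, 0, 0, 0, -0.5],
    [-0.8, 0, 0, 0, 0, 0, -0.5]
  ]
}}

```text
clock: 5.2
position: [0.5797, -0.2351, 0.0336]
tool_rot: [3.14, -0.0, 1.739]
force: [-1.2, 5.1, 5.8]
grip_width: 0.0551
finger_force: 45.0
```

Run:
```python
from h import *
c,s=np.cos(.167),np.sin(.167)
y=-.002; goto(.5787-s*y,-.235+c*y,.03,1.571+.167)
```

```text
t 5.2 pos [ 0.5797 -0.2351  0.0336] rpy [ 3.14  -0.     1.739] -> shift cm [-0.17 -0.1   0.36] turn [ 0.001 -0.     0.001] w 0.0551 F [-1.2  5.1  5.8] ff 44.96512413024902 q [ 0.58  0.81 -0.43  1.71  0.47  0.73  0.07]
```

Request:
{"name": "play_rows", "arguments": {
  "motion": [
    [-0.2, 0, 0, 0, 0, 0, -0.5],
    [-0.4, 0, 0, 0, 0, 0, -0.5],
    [-0.5, 0, 0, 0, 0, 0, -0.5],
    [-0.6, 0, 0, 0, 0, 0, -0.5],
    [-0.6, 0, 0, 0, 0, 0, -0.5]
  ]
}}

```text
clock: 5.7
position: [0.5804, -0.2363, 0.0335]
tool_rot: [3.141, -0.006, 1.742]
force: [-9.2, 28.3, 15.9]
grip_width: 0.0555
finger_force: 46.1
```

Request:
{"name": "play_rows", "arguments": {
  "motion": [
    [0.2, 0, 0, 0, 0, 0, -0.5],
    [0.35, 0, 0, 0, 0, 0, -0.2],
    [0.35, 0, 0, 0, 0, 0, 0.5],
    [0.35, 0, 0, 0, 0, 0, 1],
    [0.35, 0, 0, 0, 0, 0, 1]
  ]
}}

```text
clock: 6.2
position: [0.5795, -0.2385, 0.0329]
tool_rot: [3.141, 0.0, 1.738]
force: [-1.0, -0.1, -0.2]
grip_width: 0.0855
finger_force: 0.0
```

Request:
{"name": "play_rows", "arguments": {
  "motion": [
    [0, 0, 0, 0, 0, 0, 1],
    [0, 0, 0, 0, 0, 0, 1],
    [0, 0, -1, 0, 0, 0, 1],
    [0, 0, -3, 0, 0, 0, 1],
    [0, 0, -6, 0, 0, 0, 1]
  ]
}}

```text
clock: 6.7
position: [0.5787, -0.2375, 0.093]
tool_rot: [-3.14, -0.001, 1.739]
force: [-0.5, -1.1, -0.0]
grip_width: 0.0851
finger_force: 0.0
```

Request:
{"name": "play_rows", "arguments": {
  "motion": [
    [0, 0, -3, 0, 0, 0, 1],
    [0, 0, -7, 0, 0, 0, 1],
    [0, 0, -11, 0, 0, 0, 1],
    [0, 0, -13, 0, 0, 0, 1],
    [0, 0, -13, 0, 0, 0, 1]
  ]
}}

```text
clock: 7.2
position: [0.5806, -0.2381, 0.2268]
tool_rot: [3.137, 0.003, 1.739]
force: [0.7, 0.7, 0.2]
grip_width: 0.0857
finger_force: 0.0
```

Run:
```python
from h import *
goto(.474,.291,.2,np.pi)
i=viewer.camera_info("wrist");p,d=viewer.grab_frame("wrist"); np.savez("w2.npz",p=p,d=d,**i)
cv2.imwrite("pics/w2.png",p[...,::-1])
W=cloud(i,cv2.medianBlur(d,3),True);X,Y,Z=[W[...,k] for k in range(3)]
S=cv2.cvtColor(p,cv2.COLOR_RGB2HSV)[...,1]
m=(d>0)&(Z>.05)&(Z<.066)&(abs(X-.58)<.08)&(abs(Y+.237)<.08)&(S<80)
print(m.sum(),cv2.minAreaRect(np.c_[X[m],Y[m]].astype(np.float32)),np.median(Z[m]))
# back batten line: (pts at z .008-.02)
c=np.array([.58,-.237]);a=.167
R=np.array([[np.cos(a),-np.sin(a)],[np.sin(a),np.cos(a)]]);l=(np.stack([X,Y],-1)-c)@R
for nm,k in(("back",(abs(l[...,0])<.06)&(l[...,1]<-.08)&(l[...,1]>-.125)),("L",(abs(l[...,0]+.083)<.02)&(abs(l[...,1])<.045)),("R",(abs(l[...,0]-.083)<.02)&(abs(l[...,1])<.045))):
    k=k&(Z>.009)&(Z<.019)&(d>0); q=l[k]
    print(nm,k.sum(),cv2.minAreaRect(q.astype(np.float32)) if k.sum()>5 else 0)
```

```text
t 7.2 pos [ 0.5806 -0.2381  0.2268] rpy [3.137e+00 3.000e-03 1.739e+00] -> shift cm [53.95 -1.68  2.52] turn [ 0.002  0.005 -1.403] w 0.0857 F [0.7 0.7 0.2] ff 0.0 q [ 0.65  0.57 -0.54  1.58  0.32  1.07  0.2 ]
4403 ((0.5813458561897278, -0.23647472262382507), (0.056453362107276917, 0.09494093060493469), 9.92426872253418) 0.058113181579628734
back 1181 ((-2.9981136322021484e-05, -0.09586231410503387), (0.11970683932304382, 0.020163603127002716), 0.18617083132266998)
L 1232 ((-0.07921186834573746, 0.000492732971906662), (0.03217701613903046, 0.08901514858007431), 0.6916770935058594)
R 1242 ((0.07937423139810562, 0.00018261373043060303), (0.08964229375123978, 0.026566479355096817), 89.34093475341797)
```

View pics/w2.png

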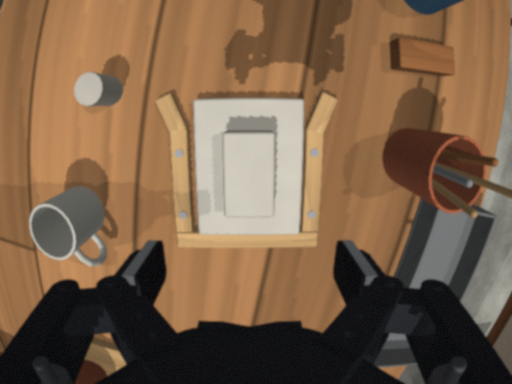

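The wrist view shows the slab touching the back batten at row 234 and centred between the side battens; measured y ≈ 0.5 mm. Now to the profile arm.

Request:
{"name": "play_rows", "arguments": {
  "motion": [
    [4.8, -0.2, 0, 0, 0, 0, 1],
    [9.6, -0.4, 0, 0, 0, 0, 1],
    [14.4, -0.5, 0, 0, 0, 0, 1],
    [19.2, -0.7, 0, 0, 0, 0, 1],
    [24, -0.8, 0, 0, 0, 0, 1]
  ]
}}

```text
clock: 7.75
position: [0.5302, -0.001, 0.2223]
tool_rot: [-3.141, -0.0, 1.739]
force: [1.2, 0.7, 0.3]
grip_width: 0.0851
finger_force: 0.0
```

Request:
{"name": "play_rows", "arguments": {
  "motion": [
    [4.5, -0.2, 0, 0, 0, -0.14, 1],
    [9, -0.4, 0, 0, 0, -0.28, 1],
    [13.5, -0.5, 0, 0, 0, -0.42, 1],
    [18, -0.7, 0, 0, 0, -0.56, 1],
    [22, -0.8, 0, 0, 0, -0.7, 1]
  ]
}}

```text
clock: 8.25
position: [0.4855, 0.2149, 0.2224]
tool_rot: [-3.141, -0.001, 2.445]
force: [0.4, -0.3, -0.3]
grip_width: 0.0854
finger_force: 0.0
```

Run:
```python
from h import *
goto(.474,.291,.18,np.pi)
```

```text
t 8.25 pos [0.4855 0.2149 0.2224] rpy [-3.141e+00 -1.000e-03  2.445e+00] -> shift cm [5.76 5.11 4.24] turn [-0.    -0.001 -0.696] w 0.0854 F [ 0.4 -0.3 -0.3] ff 0.0 q [ 0.07  0.49 -0.81  1.83  0.41  1.01 -0.04]
```

Request:
{"name": "play_rows", "arguments": {
  "motion": [
    [1.2, 1, 0, 0, 0, -0.14, 1],
    [2.4, 2, 0, 0, 0, -0.28, 1],
    [3.6, 3, 0, 0, 0, -0.42, 1],
    [4.8, 4.1, 0, 0, 0, -0.56, 1],
    [5.8, 5.1, 0, 0, 0, -0.7, 1]
  ]
}}

```text
clock: 8.75
position: [0.4748, 0.29, 0.2222]
tool_rot: [-3.141, -0.001, -3.138]
force: [0.3, -0.4, 0.2]
grip_width: 0.0851
finger_force: 0.0
```

Run:
```python
from h import *
i=viewer.camera_info("wrist");goto(.474,.291,.03,np.pi)
p,d=viewer.grab_frame("wrist"); np.savez("w3.npz",p=p,d=d,**i)
cv2.imwrite("pics/w3.png",p[...,::-1])
W=cloud(i,cv2.medianBlur(d,3),True);X,Y,Z=[W[...,k] for k in range(3)]
def rect(m,n):
    m=m&(d>0); print(n,m.sum(),cv2.minAreaRect(np.c_[X[m],Y[m]].astype(np.float32)) if m.sum()>4 else 0,np.median(Z[m]))
a=(Z>.012)&(Z<.055)&(X>.3)&(X<.72)&(Y>.22)&(Y<.36)
rect(a,"arm");rect(a&(Z>.0385)&(X<.5)&(X>.38),"weight")
b=a&(d>0)&(X>.48)&(X<.6)&(abs(Y-.291)<.02);print(np.polyfit(X[b],Y[b],1),Y[b].min(),Y[b].max())
rect(a&(X>.64),"blade"); rect(a&(X<.37),"barrel")
```

```text
t 8.75 pos [0.4748 0.29   0.2222] rpy [-3.141e+00 -1.000e-03 -3.138e+00] -> shift cm [ 0.06  0.11 19.22] turn [-0.    -0.001  0.004] w 0.0851 F [ 0.3 -0.4  0.2] ff 0.0 q [ 0.01  0.58 -0.96  1.76  0.54  1.09  0.44]
arm 5665 ((0.5032057166099548, 0.2882094383239746), (0.33591288328170776, 0.09087921679019928), 0.7634125351905823) 0.03009036239992578
weight 1097 ((0.43182623386383057, 0.29322588443756104), (0.03801687806844711, 0.03401827812194824), 89.92680358886719) 0.04308260130575944
[-0.01163281  0.29824444] 0.28448374610104665 0.2991228703994328
blade 805 ((0.6552327275276184, 0.2906249761581421), (0.09089616686105728, 0.029917536303400993), 88.71586608886719) 0.030400784681780577
barrel 1616 ((0.3525547683238983, 0.29377281665802), (0.03478595241904259, 0.07023777812719345), 0.7634125351905823) 0.02825324294356507
```

View pics/w3.png

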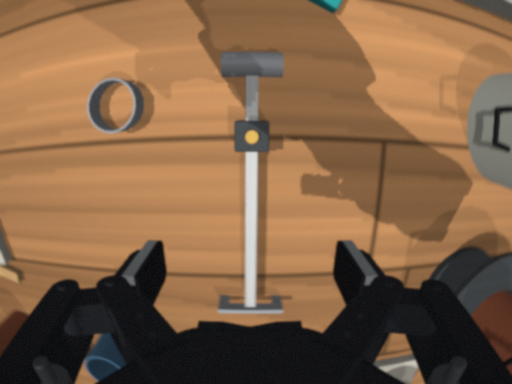

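Wrist view: the bar runs from the weight (252,137) to the blade (251,305), barrel at (252,65), and lies between the fingers. bar_mid x≈0.515, weight at −83 mm, so the balance point is at x≈0.475.

Request:
{"name": "play_rows", "arguments": {
  "motion": [
    [0, 0.1, 3, 0, 0, 0.015, 1],
    [0, 0.3, 7, 0, 0, 0.015, 1],
    [0, 0.3, 11, 0, 0, 0.015, 1],
    [0, 0.3, 14, 0, 0, 0.015, 1],
    [0, 0.3, 16, 0, 0, 0.015, 1]
  ],
  "squeeze": 100
}}

```text
clock: 9.3
position: [0.4743, 0.2914, 0.0601]
tool_rot: [-3.14, -0.003, 3.122]
force: [0.6, 0.9, 0.6]
grip_width: 0.0856
finger_force: 0.0
```

Run:
```python
from h import *
goto(.475,.2927,.006,np.pi-.012)
```

```text
t 9.3 pos [0.4743 0.2914 0.0601] rpy [-3.140e+00 -3.000e-03  3.122e+00] -> shift cm [-0.09  0.15  5.41] turn [-0.002 -0.003 -0.007] w 0.0856 F [0.6 0.9 0.6] ff 0.0 q [-0.11  0.79 -0.79  1.87  0.76  0.82  0.24]
```

Request:
{"name": "play_rows", "arguments": {
  "motion": [
    [0, 0.1, 1.5, 0, 0, -0.007, 1],
    [-0.1, 0.1, 3, 0, 0, -0.007, 1],
    [-0.1, 0.1, 4.2, 0, 0, -0.007, 1],
    [-0.1, 0.1, 5, 0, 0, -0.007, 1],
    [-0.1, 0.1, 5.3, 0, 0, -0.007, 1]
  ]
}}

```text
clock: 9.8
position: [0.4763, 0.2933, 0.0093]
tool_rot: [-3.141, -0.0, 3.131]
force: [0.3, 0.2, 1.1]
grip_width: 0.0854
finger_force: 0.0
```

Request:
{"name": "play_rows", "arguments": {
  "motion": [
    [0, 0, 0, 0, 0, 0, 0.6],
    [0, 0, 0, 0, 0, 0, 0.2],
    [0, 0, 0, 0, 0, 0, -0.3],
    [0, 0, 0, 0, 0, 0, -0.7],
    [0, 0, 0, 0, 0, 0, -1]
  ]
}}

```text
clock: 10.3
position: [0.4766, 0.2932, 0.0101]
tool_rot: [-3.141, 0.0, 3.131]
force: [-5.5, 2.0, 35.0]
grip_width: 0.013
finger_force: 57.6
```

Request:
{"name": "play_rows", "arguments": {
  "motion": [
    [0, 0, 0, 0, 0, 0, -1],
    [0, 0, 0, 0, 0, 0, -1],
    [0, 0, 0, 0, 0, 0, -1],
    [0, 0, 0, 0, 0, 0, -1],
    [0, 0, -0.3, 0, 0, 0, -1]
  ]
}}

```text
clock: 10.8
position: [0.4762, 0.2931, 0.0126]
tool_rot: [-3.141, -0.001, 3.131]
force: [0.1, 0.1, -7.0]
grip_width: 0.0119
finger_force: 97.7
```

Request:
{"name": "play_rows", "arguments": {
  "motion": [
    [0, 0, -0.8, 0, 0, 0, -1],
    [0, 0, -2.2, 0, 0, 0, -1],
    [0, 0, -4, 0, 0, 0, -1],
    [0, 0, -5.5, 0, 0, 0, -1],
    [0, 0, -6.5, 0, 0, 0, -1]
  ]
}}

```text
clock: 11.3
position: [0.4769, 0.2937, 0.0799]
tool_rot: [3.141, 0.002, 3.131]
force: [0.4, -0.4, -8.3]
grip_width: 0.0115
finger_force: 97.8
```

Request:
{"name": "play_rows", "arguments": {
  "motion": [
    [0, 0, -1.5, 0, 0, 0, -1],
    [0, 0, -4, 0, 0, 0, -1],
    [0, 0, -6.5, 0, 0, 0, -1],
    [0, 0, -8.5, 0, 0, 0, -1],
    [0, 0, -9, 0, 0, 0, -1]
  ]
}}

```text
clock: 11.8
position: [0.477, 0.2939, 0.1702]
tool_rot: [3.14, 0.002, 3.131]
force: [-0.9, -0.7, -7.6]
grip_width: 0.0119
finger_force: 98.2
```

Run:
```python
from h import *
i=viewer.camera_info("side")
p,d=viewer.grab_frame("side"); s=observe(); np.savez("s3.npz",p=p,d=d)
cv2.imwrite("pics/s3.png",p[120:384,100:400][...,::-1].repeat(2,0).repeat(2,1))
print(s["force"],s["moment"],s["grip_width"])
c,n=np.cos(.17),np.sin(.17); L=.153+.040
x,y=.5813-n*L,-.2365+c*L; print("hold tcp",x,y); goto(x,y,.16,np.pi-.012-(np.pi/2-.17))
```

```text
[-0.32721988 -0.93593994 -6.97827147] [ 0.0588647  -0.11064434 -0.01127309] 0.011327746186426443
hold tcp 0.5486478066300698 -0.04628213998645475
t 11.85 pos [0.4769 0.2937 0.1696] rpy [3.141e+00 2.000e-03 3.131e+00] -> shift cm [ -7.55 -33.92   0.95] turn [2.000e-03 1.000e-03 1.402e+00] w 0.0113 F [-0.3 -0.9 -7. ] ff 98.2177484035492 q [-0.03  0.65 -0.91  1.8   0.6   1.    0.37]
```

View pics/s3.png

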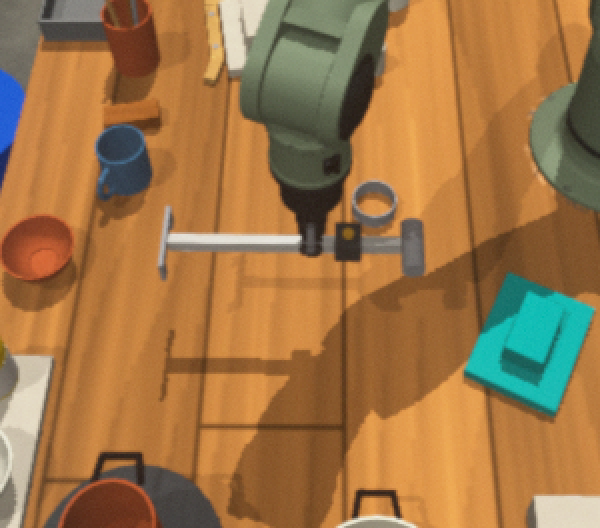

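Side view: the arm is off the bench and level, held between the blade (165,240) and the weight (347,240).

Request:
{"name": "play_rows", "arguments": {
  "motion": [
    [-0.3, -1.2, 0, 0, 0, 0.04, -1],
    [-0.8, -3.5, 0, 0, 0, 0.13, -1],
    [-1.4, -6.2, 0, 0, 0, 0.24, -1],
    [-2, -8.9, 0, 0, 0, 0.35, -1],
    [-2.6, -11.5, 0, 0, 0, 0.45, -1]
  ]
}}

```text
clock: 12.35
position: [0.5009, 0.176, 0.1667]
tool_rot: [-3.14, -0.001, 2.675]
force: [0.5, 0.2, -8.2]
grip_width: 0.0116
finger_force: 98.3
```

Run:
```python
from h import *
goto(.5486,-.0463,.16,1.729)
```

```text
t 12.35 pos [0.5009 0.176  0.1667] rpy [-3.140e+00 -1.000e-03  2.675e+00] -> shift cm [-14.27 -17.7    0.68] turn [-0.002 -0.     0.946] w 0.0116 F [ 0.5  0.2 -8.2] ff 98.29585075378418 q [ 0.14  0.57 -0.82  1.88  0.52  0.92  0.18]
```

Request:
{"name": "play_rows", "arguments": {
  "motion": [
    [-1.4, -1.8, 0, 0, 0, 0.1, -1],
    [-2.8, -3.6, 0, 0, 0, 0.2, -1],
    [-4.3, -5.4, 0, 0, 0, 0.3, -1],
    [-5.8, -7.2, 0, 0, 0, 0.4, -1],
    [-7, -8.8, 0, 0, 0, 0.48, -1]
  ]
}}

```text
clock: 12.85
position: [0.5245, 0.0661, 0.1669]
tool_rot: [-3.14, -0.0, 2.195]
force: [0.5, -0.4, -8.0]
grip_width: 0.0117
finger_force: 98.3
```

Run:
```python
from h import *
goto(.5486,-.0463,.16,1.729)
```

```text
t 12.85 pos [0.5245 0.0661 0.1669] rpy [-3.14  -0.     2.195] -> shift cm [-10.54  -4.61   0.69] turn [-0.002 -0.     0.466] w 0.0117 F [ 0.5 -0.4 -8. ] ff 98.31522703170776 q [ 0.27  0.53 -0.69  1.89  0.44  0.88 -0.02]
```

Request:
{"name": "play_rows", "arguments": {
  "motion": [
    [-2.4, -1, 0, 0, 0, 0.1, -1],
    [-5, -2.2, 0, 0, 0, 0.21, -1],
    [-7.6, -3.4, 0, 0, 0, 0.33, -1],
    [-9.6, -4.2, 0, 0, 0, 0.42, -1],
    [-10.5, -4.6, 0, 0, 0, 0.465, -1]
  ]
}}

```text
clock: 13.35
position: [0.5492, -0.0465, 0.167]
tool_rot: [-3.14, 0.001, 1.729]
force: [0.2, 0.0, -7.8]
grip_width: 0.0118
finger_force: 98.3
```

```bash
cat > chk.py <<'E'
from h import *
import sys
i=viewer.camera_info("wrist");goto(.5486,-.0463,.108,1.729)
p,d=viewer.grab_frame("wrist")
cv2.imwrite(f"pics/{sys.argv[1]}.png",p[...,::-1])
W=cloud(i,cv2.medianBlur(d,3),True)
c=np.array([.5813,-.2365]);a=.17
R=np.array([[np.cos(a),-np.sin(a)],[np.sin(a),np.cos(a)]]);l=(W[...,:2]-c)@R;Z=W[...,2]
k=(d>0)&(Z>.085)&(abs(l[...,0])<.06)&(abs(l[...,1])<.12)
b=k&(abs(l[...,0])<.012)
print("bar/blade px",k.sum(), "rect home frame",cv2.minAreaRect(l[k].astype(np.float32)) if k.sum()>5 else 0)
if b.sum()>20:
    o=l[b][:,1]; print("y range",o.min(),o.max(),"x=f(y)",np.polyfit(o,l[b][:,0],1),"z=f(y)",np.polyfit(o,Z[b],1))
m=k&(abs(l[...,0])>.025); print("blade wings",m.sum(),l[m].mean(0) if m.sum() else 0,np.percentile(Z[m],[5,95]) if m.sum() else 0)
h=(d>0)&(Z>.05)&(Z<.066)&(abs(l[...,0])<.04)&(abs(l[...,1])<.07); print("hump",h.sum(),cv2.minAreaRect(l[h].astype(np.float32)) if h.sum()>5 else 0)
E
python3 chk.py w4
```

```text
t 13.35 pos [ 0.5492 -0.0465  0.167 ] rpy [-3.140e+00  1.000e-03  1.729e+00] -> shift cm [ 0.03 -0.05  5.9 ] turn [-0.001  0.001 -0.   ] w 0.0118 F [ 0.2  0.  -7.8] ff 98.3034074306488 q [ 0.38  0.54 -0.56  1.84  0.36  0.87 -0.19]
bar/blade px 0 rect home frame 0
blade wings 0 0 0
hump 63 ((-0.00042304396629333496, 0.04763085022568703), (0.04056578129529953, 0.0036665434017777443), 1.3449351787567139)
```

View pics/w4.png

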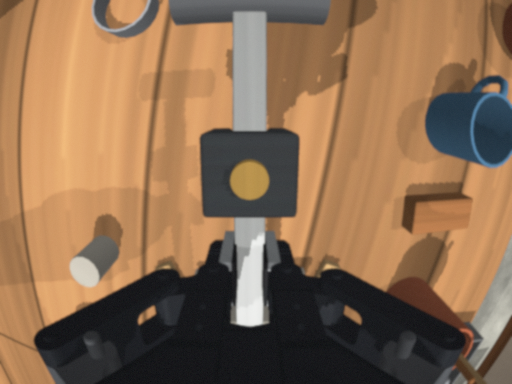

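The wrist view shows the weight (250,172) and barrel (250,8) straight and level, but the blade is hidden behind the gripper. Lowering, then checking from outside.

Request:
{"name": "play_rows", "arguments": {
  "motion": [
    [0, 0, 0.8, 0, 0, 0, -1],
    [0, 0, 2.2, 0, 0, 0, -1],
    [0, 0, 3.8, 0, 0, 0, -1],
    [0, 0, 5, 0, 0, 0, -1],
    [0, 0, 5.7, 0, 0, 0, -1]
  ]
}}

```text
clock: 13.9
position: [0.5487, -0.0429, 0.1091]
tool_rot: [-3.14, -0.001, 1.738]
force: [0.1, -0.4, -7.4]
grip_width: 0.012
finger_force: 98.4
```

Request:
{"name": "play_rows", "arguments": {
  "motion": [
    [0, 0, 0, 0, 0, 0, -1],
    [0, 0, 0, 0, 0, 0, -1],
    [0, 0, 0, 0, 0, 0, -1],
    [0, 0, 0, 0, 0, 0, -1],
    [0, 0, 0, 0, 0, 0, -1]
  ]
}}

```text
clock: 14.4
position: [0.5496, -0.0438, 0.1112]
tool_rot: [3.141, 0.0, 1.736]
force: [-1.0, 0.1, -7.9]
grip_width: 0.0116
finger_force: 98.2
```

Run:
```python
from h import *
s=observe(); print(s["position"],s["tool_rot"],s["force"],s["moment"],s["qd"].round(4))
for n in ("side","wrist"):
    i=viewer.camera_info(n); p,d=viewer.grab_frame(n)
    W=cloud(i,cv2.medianBlur(d,3),n=="wrist")
    c=np.array([.5813,-.2365]);a=.17
    R=np.array([[np.cos(a),-np.sin(a)],[np.sin(a),np.cos(a)]]);l=(W[...,:2]-c)@R;Z=W[...,2]
    b=(d>0)&(Z>.085)&(Z<.15)&(abs(l[...,0])<.06)&(l[...,1]>-.03)&(l[...,1]<.03)
    if b.sum()>20: print(n,"blade",b.sum(),cv2.minAreaRect(l[b].astype(np.float32)),"z",np.percentile(Z[b],[1,50,99]),np.median(l[b],0))
    w=(d>0)&(Z>.12)&(Z<.15)&(abs(l[...,0])<.03)&(l[...,1]>.195)&(l[...,1]<.28); 
    if w.sum()>20: print(n,"weight",w.sum(),cv2.minAreaRect(l[w].astype(np.float32)),np.median(Z[w]))
    r=(d>0)&(Z>.095)&(Z<.15)&(abs(l[...,0])<.05)&(l[...,1]>.30)&(l[...,1]<.35)
    if r.sum()>20: print(n,"barrel",r.sum(),cv2.minAreaRect(l[r].astype(np.float32)),np.percentile(Z[r],98))
    r=(d>0)&(Z>.095)&(Z<.15)&(abs(l[...,0])<.01)&(l[...,1]>.265)&(l[...,1]<.298)
    if r.sum()>5: print(n,"bar tail top z",np.median(Z[r]),"x",np.median(l[r],0))
    if n=="side": cv2.imwrite("pics/s5.png",cv2.resize(p[60:310,120:380][...,::-1],None,fx=2.3,fy=2.3))
```

```text
[ 0.54962174 -0.0438258   0.11116861] [3.14101730e+00 1.93743475e-04 1.73562012e+00] [-0.99654646  0.10411052 -7.88061068] [-0.00336713  0.00643724  0.00564785] [-0.0016  0.0019  0.001   0.0006  0.0004 -0.0003 -0.0011]
side weight 252 ((0.0029324181377887726, 0.23730409145355225), (0.0406351275742054, 0.08387704193592072), 1.9565706253051758) 0.14052639572024717
side barrel 258 ((0.003799937665462494, 0.3207958936691284), (0.03601452708244324, 0.0703916847705841), 89.14569854736328) 0.13302541390290137
side bar tail top z 0.1319744647004886 x [0.0029159  0.28366683]
wrist weight 13057 ((0.002344951033592224, 0.23749399185180664), (0.03966737538576126, 0.08494874835014343), 0.036120593547821045) 0.14356338700502191
wrist barrel 4007 ((0.0029323622584342957, 0.3087090849876404), (0.0173479076474905, 0.07118242979049683), 89.77670288085938) 0.13106872135824138
wrist bar tail top z 0.13077409134773746 x [0.00255495 0.28143884]
```

View pics/s5.png

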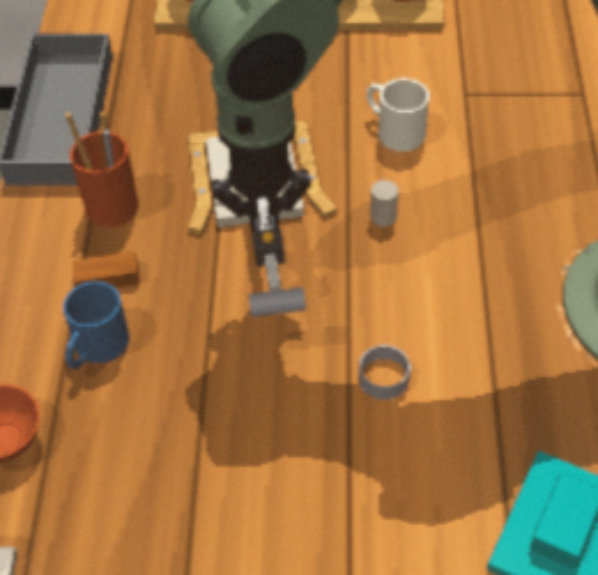

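The bar is level (tail top 131 mm, so feet about 43 mm above the hump). The blade is about 3 mm from the hump centre and nothing has been disturbed, so I am handing in.

```bash
python3 -c "
from workcell import bot
print(bot.job_done())"
```

```text
the job is handed in; nothing more can be done
None
```

I handed the job in. The hump mould is slid home against the back batten, and the profile arm is held level and in line at its balance point. By my measurements the blade is about 3 mm off the hump centre and 43 mm above it. The blade itself was hidden from the cameras, so its position is worked out from the barrel and bar. No verdict came back.

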